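# Match the tapered pots to their cachepots on the potting bench

## Task

The small and middle pots have been stood in cachepots one size too big, and the large pot is still on the bench. Put each pot into the cachepot of its own size, smallest first, then middle, then large, lowering it gently (do not drop it) until it sits fully home, centred and upright. Leave the cachepots standing where they are and do not disturb anything else on the bench.

Things in the scene. Friction and masses are not known exactly. Their poses are not given: they have to be found in the camera images.
- small_pot: black round tapered inner pot, loose, light (under 100 g), empty, open at the top, 88 tall. Base 20 diameter, widening to 38 at 58 above the base; above that a straight collar (place to grip), 44 outer diameter, 4 wall, from 58 to 88 above the base. Origin at the centre of the underside, z up along its axis. At the start it stands loosely in the middle cachepot, resting on its floor, perhaps leaning a few degrees. (mm)
- small_cachepot: green round cachepot, loose, 51 across its foot and its rim, 63 tall, outside narrower in between. Its hollow tapers like the small pot, 2 wider all round; flat inner floor 8 above the bench. With the small pot fully home the pot stands on this floor: pot rim 96 above the bench, underside of the pot's collar 3 above the cachepot's rim. Origin at the centre of the underside, z up. Empty at the start; the tin stands about 15 beside it. (mm)
- middle_pot: yellow round tapered inner pot, loose, light (under 100 g), empty, open at the top, 88 tall. Base 29 diameter, widening to 48 at 58 above the base; above that a straight collar (place to grip), 54 outer diameter, 4 wall, from 58 to 88 above the base. Origin at the centre of the underside, z up along its axis. At the start it stands loosely in the large cachepot, resting on its floor, perhaps leaning a few degrees. (mm)
- middle_cachepot: white-glazed round cachepot, loose, 61 across its foot and its rim, 63 tall, outside narrower in between. Its hollow tapers like the middle pot, 2 wider all round; flat inner floor 8 above the bench. With the middle pot fully home the pot stands on this floor: pot rim 96 above the bench, underside of the pot's collar 3 above the cachepot's rim. Origin at the centre of the underside, z up. Holds the small pot at the start. (mm)
- large_pot: terracotta-orange round tapered inner pot, loose, light (under 100 g), empty, open at the top, 88 tall. Base 40 diameter, widening to 60 at 58 above the base; above that a straight collar (place to grip), 66 outer diameter, 4 wall, from 58 to 88 above the base. Origin at the centre of the underside, z up along its axis. At the start it stands upright and empty on the bench, between the jar and the spool. (mm)
- large_cachepot: blue-glazed round cachepot, loose, 73 across its foot and its rim, 63 tall, outside narrower in between. Its hollow tapers like the large pot, 2 wider all round; flat inner floor 8 above the bench. With the large pot fully home the pot stands on this floor: pot rim 96 above the bench, underside of the pot's collar 3 above the cachepot's rim. Origin at the centre of the underside, z up. Holds the middle pot; the shaker is 11 beside it. (mm)
- jar: bystander: glass jar with green lid, 56 diameter, 85 tall, stands 11 from the large pot's collar on one side. Origin at the centre of the underside. (mm)
- spool: bystander: wooden spool on end, 56 diameter, 80 tall, stands 11 from the large pot's collar on the side opposite the jar. Origin at the centre of the underside. (mm)
- shaker: bystander: white can-shaped seed shaker, 52 diameter, 95 tall, close beside the large cachepot. Origin at the centre of the underside. (mm)
- tin: bystander: red tin with a pale band, 52 diameter, 88 tall, close beside the small cachepot. Origin at the centre of the underside. (mm)
- sprayer: bystander: blue spray bottle, 64 diameter, 176 tall with its white head (head reaches 55 from its axis), the tallest loose thing, towards the far side in the middle. All other loose things are under 100 tall; the fixed cell tray, crate and propagator lie outside the working area. Origin at the centre of the underside. (mm)
- trowel: bystander: hand trowel lying flat far right, 300 long, 62 wide, 30 high, lying along its x axis. Origin near its middle, on the bench. (mm)

How it is judged:
By the outcome, as a careful person would: the job done as asked, in the order asked, and still so for the second after the job is handed in, with the robot touching nothing.
It also fails if it takes over 67 s, if anything falls off the work surface, if the arm or the gripper's body presses on something with over 40 N, if the wrist force passes 120 N, or if a joint passes its speed limit or range.

## Robot

A 6-joint arm with a two-finger parallel gripper is mounted at the origin on the work surface. World frame = base frame: x ahead of the robot, y to its left, z up, the work surface at z = 0. Lengths are in m, angles in rad, forces in N, time in s.
With the tool pointing down it reaches from about 0.35 to 0.775 m from the base axis. Payload 5.5 kg.
Tool frame: the origin (TCP) lies at the very end of the fingers, on their centre line; the grasp point (between the pads) lies 19 mm behind it (env.grip_point_offset is the distance from the TCP to the grasp point, in m); z points along the fingers, y is the line along which they close (so a half turn about z gives the same grasp; the last joint's range is limited). The gripper opens to 85 mm and grips with 20 to 120 N. Pads are 22 mm wide; open, the fingers measure 114 mm over their backs; the gripper's body (76 mm by 85 mm) begins 54 mm behind the grasp point. The pads swing forward as they close: fully open they stand 13 mm farther back than shut.
Start: joints at [-1.374, 0.313, 0.046, 1.304, 0, 1.431], TCP at [0.19, -0.543, 0.231] pointing down, gripper open.
Joint ranges: [-2.76, 2.76], [-0.86, 1.69], [-1.03, 1.26], [-2.2, 2.34], [-1.47, 1.5], [-3.14, 3.14]. Speed limits (rad/s): [2.57, 2.57, 3.14, 3.14, 3.14, 3.14].

## Interface

Orientations are given as a unit quaternion [w, x, y, z].
In Python, from workcell import sensors, imaging, workorder, env gives the robot as it stands.
- The arm moves only by the shell command python3 -m handwheel 'ROWS' [FORCE]. ROWS is JSON, a list of rows, each a list of 5 numbers: the shift along the tool's x, y, z in mm, then the turn about the tool's z in rad, then the opening, from 0 (shut) to 1 (fully open). A call has 1 to 8 rows; each row is the pose to reach, as a shift and turn from the pose commanded when the call began, along the tool's axes at that moment; what a row does not reach only later rows make up. A row lasts 1/10 s, in which the tool goes at most 50 mm and 8.59 degrees, less where a joint would pass 70% of its speed; a pose out of reach is approached as far as the arm can. A call with a gripper value outside its range is refused whole. The fingers move at their own pace and stop on an object; FORCE is the grip in N (left out, the last holds). Time passes only in rows, so rows that repeat a pose let the fingers close. It gives the time, the measured TCP pose, the force, the opening and the grip force at its end, in the units of the state.
- sensors.get_state(): the state, without advancing time (a new reading comes with each control period).
- imaging.read_camera(name): name is "side" or "top"; returns a dict with "color" (400x640x3 uint8, blue, green, red), "z_map" (400x640 float32, m along the optical axis (not along the pixel's ray), 0 where there is no reading), "fx", "fy", "cx", "cy" (pixels), "xyz" and "rotation" of the camera in the world. Camera axes: x right, y down, z forward; pixel columns grow to the right and rows downward; lengths in m; the calibration is good to about 2 mm. A picture is of the moment at which its call begins.
- workorder.hand_in(): hands the job in; it is judged then, once.
The state is a dict: "clock": time; "joint_pos": joint angles; "qvel": joint speeds; "tau": joint torques, N m; "tcp_pos": TCP position; "orientation": TCP orientation; "wrist_force": force on the tool from outside, world axes, zero at the start; "ft_torque": the same for the moment, N m; "finger_gap": finger opening in m; "grip_force": force on a finger pad.
Only numpy, scipy, OpenCV 4.12 (cv2) and the standard library are available. Lean on these libraries where they do the work, as an engineer would, in place of code of your own. Each camera call takes 0.05 s, during which the arm holds its last target. There are 200 camera calls.

## Working session

There is one attempt and no reset: what is moved stays moved. The work goes in short steps, Python scripts to look and compute and a shell command to move; the robot and the scene stay as the last step left them, time stands still between calls to the robot, and variables do not carry over. Pictures are saved under pics/ and viewed, at most 10 in all, crops included, and the job is handed in when it is done.

```bash
ls; mkdir -p pics
python3 - <<'E'
from workcell import sensors, imaging, env
import cv2,numpy as np
s=sensors.get_state(); print(s, env.grip_point_offset)
for n in("top","side"):
    c=imaging.read_camera(n); cv2.imwrite(f"pics/{n}0.png",c["color"]); np.savez(f"{n}0.npz",**c)
    print(n,c["fx"],c["fy"],c["cx"],c["cy"],c["xyz"],np.array(c["rotation"]).round(3).tolist())
E
```

```text
pics
{'clock': 0.0, 'joint_pos': array([-1.37359493e+00,  3.14021114e-01,  4.49541847e-02,  1.30359917e+00,
        1.57846163e-06,  1.43116806e+00]), 'qvel': array([ 2.66891048e-04, -8.46044842e-05, -1.07631559e-03,  8.49201171e-04,
       -1.57454546e-03,  1.75169640e-04]), 'tau': array([ 9.16410936e-04, -4.80630469e+01,  2.98530436e+01,  1.96272531e-02,
        2.23029232e-06,  3.53166296e-07]), 'tcp_pos': array([ 0.18990811, -0.54217979,  0.23038695]), 'orientation': array([-9.34522892e-04,  9.85851280e-01,  1.67619745e-01, -2.61195765e-05]), 'wrist_force': array([0.50545923, 0.10378584, 0.4442354 ]), 'ft_torque': array([ 0.02081036, -0.00884764, -0.02266603]), 'grip_force': 0.0, 'finger_gap': 0.08533272811986205} 0.0187
top 377.031698649161 377.031698649161 324.77870262646445 196.87685508909894 [0.3933973  0.00305315 1.08444893] [-0.047, 0.715, -0.696, 0.048]
side 380.10710027866577 380.10710027866577 317.6663224700847 197.6960236949341 [0.23312444 0.86000772 0.76103302] [0.074, -0.172, 0.883, -0.431]
```

View pics/top0.png

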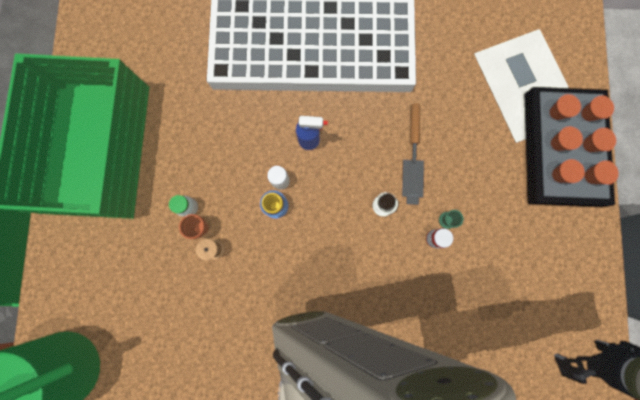

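View pics/side0.png

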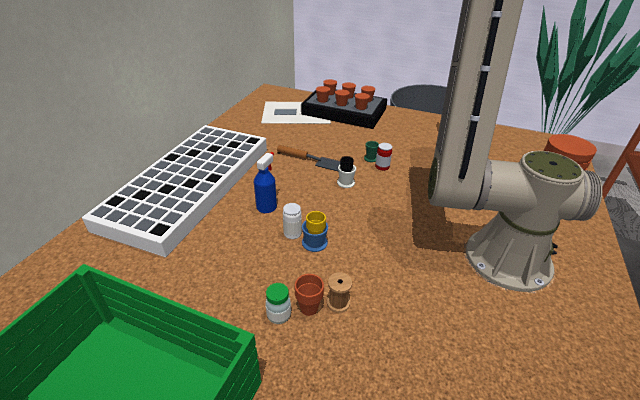

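```bash
cat > h.py <<'E'
import numpy as np,cv2
def load(n,c=None):
    return dict(np.load(f"{n}0.npz")) if c is None else c
def cloud(c):
    v,u=np.mgrid[:400,:640]; d=c["z_map"]
    p=np.stack([(u-c["cx"])/c["fx"]*d,(v-c["cy"])/c["fy"]*d,d],-1)
    P=p@np.array(c["rotation"]).T+c["xyz"]; P[d==0]=np.nan; return P
def ray(c,uv,z):
    uv=np.atleast_2d(uv).astype(float)
    r=np.c_[(uv[:,0]-c["cx"])/c["fx"],(uv[:,1]-c["cy"])/c["fy"],np.ones(len(uv))]@np.array(c["rotation"]).T
    return (c["xyz"]+r*((z-c["xyz"][2])/r[:,2])[:,None])[:,:2]
def proj(c,p):
    q=(np.asarray(p)-c["xyz"])@np.array(c["rotation"]); return q[:2]/q[2]*[c["fx"],c["fy"]]+[c["cx"],c["cy"]]
def top(c,uv,zlo,zhi,zt,w=22):
    """centre & equivalent diameter of the disc at height zt: depth slice zlo..zhi near uv, filled outline (hull)"""
    P=cloud(c); m=((P[...,2]>zlo)&(P[...,2]<zhi)).astype(np.uint8)
    k=np.zeros_like(m); u,v=np.round(uv).astype(int); k[v-w:v+w,u-w:u+w]=1; m&=k
    n,l,st,ce=cv2.connectedComponentsWithStats(m,connectivity=8)
    if n<2: return None
    i=1+np.argmin([np.hypot(*(a-uv))-0.1*s[4] for a,s in zip(ce[1:],st[1:])])
    pts=np.argwhere(l==i)[:,::-1].astype(np.int32)
    f=np.zeros_like(m); cv2.fillConvexPoly(f,cv2.convexHull(pts),1)
    a=np.argwhere(f)[:,::-1]; X=ray(c,a,zt)
    pa=np.abs(np.linalg.det(np.array([ray(c,uv+np.array(d),zt)[0]-ray(c,uv,zt)[0] for d in((1,0),(0,1))])))
    return X.mean(0)*1000, 2000*np.sqrt(len(a)*pa/np.pi), st[i,4]
E
python3 - <<'E'
from h import *
T=load("top");S=load("side");P=cloud(T)
print("bench z",np.nanmedian(P[250:270,250:300,2]),np.nanstd(P[300:310,100:150,2]))
for n,uv,h,lo in [("small_pot",(386,203),96,82),("mid_cp",(386,204),63,50),("small_cp",(451,219),63,50),("mid_pot",(274,204),96,82),("large_cp",(274,205),63,50),("large_pot",(192,227),88,75),("jar",(183,205),85,76),("spool",(207,249),80,72),("shaker",(278,176),95,84),("tin",(441,238),88,80),("sprayer",(308,130),176,60)]:
    uv=np.array(uv,float)
    a=top(T,uv,lo/1000,(h+8)/1000 if 'cp' not in n else .12,h/1000)
    if a is None: print(n,None); continue
    b=top(S,proj(S,[*(a[0]/1000),h/1000]),lo/1000,(h+8)/1000 if 'cp' not in n else .12,h/1000)
    print(n,a[0].round(1),round(a[1],1),a[2],'| side',b and (b[0].round(1),round(b[1],1),b[2]))
a=cv2.resize(T["color"][165:265,165:465],None,fx=2.6,fy=2.6,interpolation=2)
b=cv2.resize(S["color"][130:330,250:410],None,fx=1.6,fy=1.6,interpolation=2)
im=np.zeros((590,800,3),np.uint8); im[:a.shape[0],:a.shape[1]]=a; im[262:262+b.shape[0],:b.shape[1]]=b
cv2.imwrite("pics/crop.png",im)
E
```

```text
Traceback (most recent call last):
  File "h.py", line 7, in cloud
    P=p@np.array(c["rotation"]).T+c["xyz"]; P[d==0]=np.nan; return P
      ~^~~~~~~~~~~~~~~~~~~~~~~~~~
ValueError: matmul: Input operand 1 has a mismatch in its core dimension 0, with gufunc signature (n?,k),(k,m?)->(n?,m?) (size 4 is different from 3)
```

```bash
sed -i 's/np.array(c\["rotation"\])/Rm(c)/g' h.py
cat >> h.py <<'E'
from scipy.spatial.transform import Rotation
def Rm(c): return Rotation.from_quat(np.asarray(c["rotation"])[[1,2,3,0]]).as_matrix()
E
cat > m.py <<'E'
from h import *
H={"small_pot":(96,82),"mid_cp":(63,50),"small_cp":(63,50),"mid_pot":(96,82),"large_cp":(63,50),"large_pot":(88,75),"jar":(85,76),"spool":(80,72),"shaker":(95,84),"tin":(88,80),"sprayer":(176,60)}
def meas(T,S,items):
  for n,uv in items:
    h,lo=H[n]; uv=np.array(uv,float); hi=(h+8)/1000 if 'cp' not in n else .12
    a=top(T,uv,lo/1000,hi,h/1000)
    if a is None: print(n,None); continue
    b=top(S,proj(S,[*(a[0]/1000),h/1000]),lo/1000,hi,h/1000)
    print(n,a[0].round(1),round(a[1],1),a[2],'| side',b and (b[0].round(1),round(b[1],1),b[2]))
E
python3 - <<'E'
from m import *
T=load("top");S=load("side");P=cloud(T)
print("bench z",np.nanmedian(P[250:270,250:300,2]),np.nanstd(P[300:310,100:150,2]))
meas(T,S,[("small_pot",(386,203)),("mid_cp",(386,204)),("small_cp",(451,219)),("mid_pot",(274,204)),("large_cp",(274,205)),("large_pot",(192,227)),("jar",(183,205)),("spool",(207,249)),("shaker",(278,176)),("tin",(441,238)),("sprayer",(308,130))])
a=cv2.resize(T["color"][165:265,165:465],None,fx=2.6,fy=2.6,interpolation=2)
b=cv2.resize(S["color"][130:330,250:410],None,fx=1.6,fy=1.6,interpolation=2)
im=np.zeros((590,800,3),np.uint8); im[:a.shape[0],:a.shape[1]]=a; im[262:262+b.shape[0],:b.shape[1]]=b
cv2.imwrite("pics/crop.png",im)
E
```

```text
bench z 0.0010957685570125442 0.002024387995056314
small_pot [ 522.  -159.8] 45.1 98 | side (array([ 518.3, -150.8]), np.float64(54.8), np.int32(98))
mid_cp [ 520.7 -161.9] 60.7 282 | side (array([ 522.7, -172. ]), np.float64(86.2), np.int32(263))
small_cp [ 483.7 -346.3] 51.7 145 | side (array([ 447.2, -322.9]), np.float64(108.8), np.int32(292))
mid_pot [509.1 145.5] 55.7 124 | side (array([505. , 153.4]), np.float64(62.7), np.int32(183))
large_cp [511.8 147. ] 72.8 379 | side (array([511.9, 140.4]), np.float64(89.8), np.int32(532))
large_pot [441. 354.] 69.0 191 | side (array([438.5, 360.7]), np.float64(72.2), np.int32(303))
jar [499.8 396.5] 51.9 289 | side (array([497.5, 400.1]), np.float64(53.3), np.int32(365))
spool [382.2 314.3] 57.1 363 | side (array([380.8, 316.9]), np.float64(59.1), np.int32(407))
shaker [583.1 135.3] 51.2 273 | side (array([579.8, 142.5]), np.float64(56.1), np.int32(197))
tin [ 429.8 -307.9] 50.7 271 | side (array([ 427.6, -303.3]), np.float64(52.2), np.int32(84))
sprayer [687.   47.4] 76.4 648 | side (array([679.7,  94.1]), np.float64(97.3), np.int32(402))
```

View pics/crop.png

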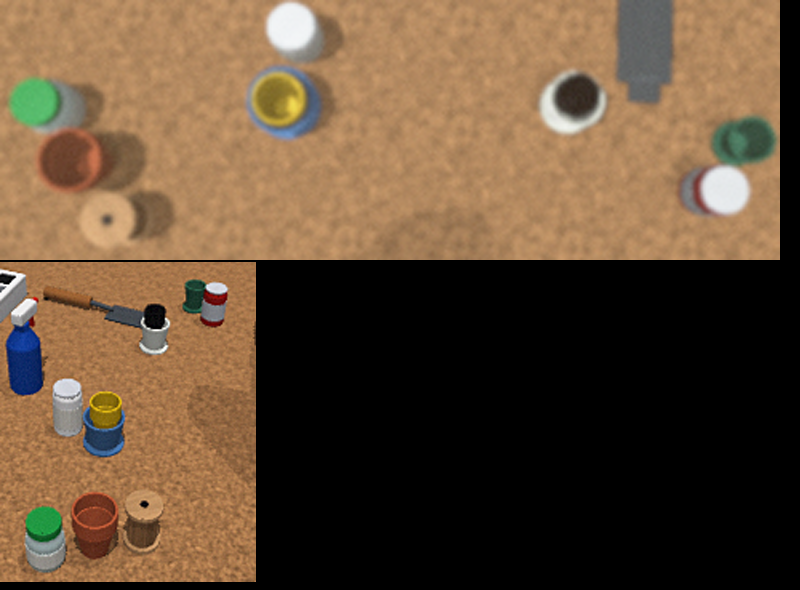

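```bash
cat > go.py <<'E'
import sys,numpy as np
from workcell import sensors
from scipy.spatial.transform import Rotation
s=sensors.get_state(); R=Rotation.from_quat(np.asarray(s["orientation"])[[1,2,3,0]]).as_matrix()
x,y,z,phi=map(float,sys.argv[1:5])
d=np.array([x,y,z])-1000*s["tcp_pos"]; t=R.T@d
psi=np.degrees(np.arctan2(R[1,0],R[0,0])); dp=np.radians(phi+90-psi)
print("t",round(s["clock"],2),"tcp",(1000*s["tcp_pos"]).round(1),"psi",psi.round(1),"tilt",R[2].round(4),"d",t.round(1),"turn",round(-((dp+np.pi)%(2*np.pi)-np.pi),3),"F",s["wrist_force"].round(1),"gap",round(s["finger_gap"]*1000,1),"grip",round(s["grip_force"],1))
E
python3 go.py 522 -160 175 54.5
```

```text
t 0.1 tcp [ 189.9 -542.2  230.5] psi 19.3 tilt [ 2.0e-04 -1.6e-03 -1.0e+00] d [ 439.7 -250.9   56. ] turn -2.185 F [ 0.2 -0.6 -1.2] gap 85.6 grip 0.0
```

```bash
python3 -m handwheel '[[220,-125,20,-1.1,1],[220,-125,20,-1.1,1],[220,-125,20,-1.1,1],[220,-125,20,-1.1,1],[220,-125,20,-1.1,1],[440,-251,20,-2.185,1],[440,-251,20,-2.185,1],[440,-251,20,-2.185,1]]' 30; python3 go.py 522 -160 175 54.5
```

```text
clock: 0.9
tcp_pos: [0.4529, -0.2397, 0.2112]
orientation: [-0.0, 0.717, 0.697, -0.0]
wrist_force: [1.1, -1.1, 0.1]
finger_gap: 0.0857
grip_force: 0.0
t 0.9 tcp [ 452.9 -239.7  211.2] psi 88.4 tilt [ 1.e-04 -3.e-04 -1.e+00] d [81.6 66.9 36.2] turn -0.979 F [ 1.1 -1.1  0.1] gap 85.7 grip 0.0
```

```bash
python3 -m handwheel '[[82,67,36,-0.98,1],[82,67,36,-0.98,1],[82,67,36,-0.98,1],[82,67,36,-0.98,1],[82,67,36,-0.98,1],[82,67,36,-0.98,1],[82,67,36,-0.98,1],[82,67,36,-0.98,1]]'; python3 go.py 522 -160 66 54.5
```

```text
clock: 1.7
tcp_pos: [0.5215, -0.1617, 0.1749]
orientation: [-0.0, 0.307, 0.952, 0.0]
wrist_force: [-0.2, -0.4, -0.6]
finger_gap: 0.0855
grip_force: 0.0
t 1.7 tcp [ 521.5 -161.7  174.9] psi 144.2 tilt [ 9.e-04 -2.e-04 -1.e+00] d [  0.5   1.6 108.9] turn -0.005 F [-0.2 -0.4 -0.6] gap 85.5 grip 0.0
```

```bash
python3 -m handwheel '[[0,1,50,0,1],[0,1,90,0,1],[0,1,109,0,1],[0,1,109,0,1],[0,1,109,0,0.45],[0,1,109,0,0.4],[0,1,109,0,0.4],[0,1,109,0,0.4]]' 25; python3 go.py 522 -160 66 54.5
```

```text
clock: 2.5
tcp_pos: [0.5237, -0.1618, 0.0683]
orientation: [0.002, 0.307, 0.952, -0.0]
wrist_force: [-0.3, -1.2, 5.6]
finger_gap: 0.043
grip_force: 25.2
t 2.5 tcp [ 523.7 -161.8   68.3] psi 144.2 tilt [-3.6e-03  3.0e-04 -1.0e+00] d [2.4 0.5 2.3] turn -0.006 F [-0.3 -1.2  5.6] gap 43.0 grip 25.2
```

```bash
python3 -m handwheel '[[0,0,0,0,0.3],[0,0,0,0,0.3],[0,0,0,0,0.3],[0,0,0,0,0.3]]' 25; python3 go.py 522 -160 66 54.5
```

```text
clock: 2.9
tcp_pos: [0.5237, -0.1618, 0.0682]
orientation: [0.002, 0.307, 0.952, -0.0]
wrist_force: [-1.4, -0.0, 6.8]
finger_gap: 0.0429
grip_force: 25.2
t 2.9 tcp [ 523.7 -161.8   68.2] psi 144.2 tilt [-3.7e-03  3.0e-04 -1.0e+00] d [2.4 0.5 2.2] turn -0.005 F [-1.4 -0.   6.8] gap 42.9 grip 25.2
```

```bash
python3 -m handwheel '[[0,0,-10,0,0.3],[0,0,-30,0,0.3],[0,0,-65,0,0.3],[0,0,-105,0,0.3],[0,0,-105,0,0.3]]'
python3 - <<'E'
from workcell import imaging
from m import *
T=imaging.read_camera("top");S=imaging.read_camera("side")
meas(T,S,[("mid_cp",(386,204)),("small_cp",(451,219)),("large_cp",(274,205))])
a=cv2.resize(T["color"][140:260,320:480],None,fx=2.5,fy=2.5,interpolation=2)
b=cv2.resize(S["color"][90:210,300:400],None,fx=4,fy=4,interpolation=2)
im=np.zeros((480,800,3),np.uint8); im[:300,:400]=a; im[:480,400:]=b
cv2.imwrite("pics/s1.png",im)
E
python3 go.py 483.7 -346.3 171 54.5
```

```text
clock: 3.4
tcp_pos: [0.5255, -0.1624, 0.1779]
orientation: [0.005, 0.307, 0.952, -0.001]
wrist_force: [-0.0, -0.3, 0.7]
finger_gap: 0.0428
grip_force: 25.6
mid_cp [ 523.5 -144.9] 35.2 53 | side (array([ 516.6, -153.1]), np.float64(69.3), np.int32(130))
small_cp None
large_cp [511.8 147. ] 72.8 378 | side (array([511.8, 140.5]), np.float64(89.8), np.int32(531))
t 3.5 tcp [ 523.2 -161.4  173.2] psi 144.2 tilt [-3.3e-03  6.0e-04 -1.0e+00] d [ -76.1 -173.1    2.3] turn -0.005 F [-0.3 -0.6 -1.2] gap 42.9 grip 25.6
```

View pics/s1.png

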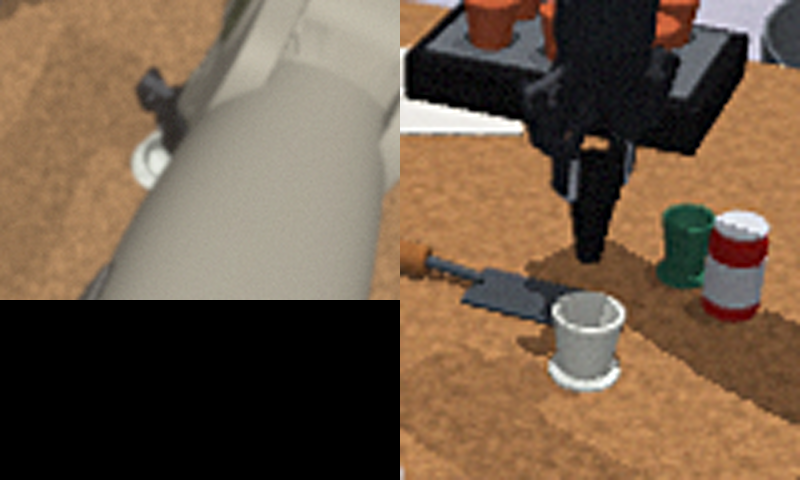

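```bash
cat > tilt.py <<'E'
# side view: mid-line of the held pot, row by row, against that of an upright axis through the TCP
from workcell import imaging,sensors
from h import *
import sys
S=imaging.read_camera("side"); s=sensors.get_state(); t=s["tcp_pos"]; zb=t[2]-float(sys.argv[1])/1000
P=cloud(S); n=Rm(S)[:,2]
pr=lambda z: proj(S,[t[0],t[1],z])
near=np.abs(S["z_map"]-((np.array([t[0],t[1],zb+.03])-S["xyz"])@n))<.05
v0,v1=pr(zb+.07)[1],pr(zb-.01)[1]
for v in range(int(v0),int(v1)+6):
    c=int(pr(zb)[0]); us=np.flatnonzero(near[v,c-25:c+25])+c-25
    z=zb+.07-(v-v0)/(v1-v0)*.08
    print(v,us.min() if len(us) else None,us.max() if len(us) else None, us.mean().round(1) if len(us) else None,"upright",pr(z)[0].round(1),"z",round(z-zb,3))
E
python3 tilt.py 60
```

```text
135 338 356 347.8 upright 348.0 z 0.071
136 338 356 346.8 upright 348.0 z 0.068
137 338 354 346.0 upright 347.9 z 0.064
138 339 354 346.5 upright 347.8 z 0.06
139 340 354 347.0 upright 347.7 z 0.057
140 341 354 347.5 upright 347.7 z 0.053
141 343 353 348.0 upright 347.6 z 0.049
142 343 353 348.0 upright 347.5 z 0.046
143 343 352 347.5 upright 347.4 z 0.042
144 343 352 347.5 upright 347.3 z 0.038
145 343 352 347.5 upright 347.3 z 0.035
146 343 352 347.5 upright 347.2 z 0.031
147 343 351 347.0 upright 347.1 z 0.027
148 343 351 347.0 upright 347.0 z 0.024
149 344 351 347.5 upright 347.0 z 0.02
150 344 351 347.5 upright 346.9 z 0.016
151 344 350 347.0 upright 346.8 z 0.013
152 344 350 347.0 upright 346.7 z 0.009
153 344 350 347.0 upright 346.7 z 0.005
154 344 350 347.0 upright 346.6 z 0.002
155 345 349 347.0 upright 346.5 z -0.002
156 347 347 347.0 upright 346.5 z -0.006
157 None None None upright 346.4 z -0.009
158 None None None upright 346.3 z -0.013
159 None None None upright 346.2 z -0.017
160 None None None upright 346.2 z -0.02
161 None None None upright 346.1 z -0.024
162 None None None upright 346.0 z -0.028
```

```bash
python3 -m handwheel '[[-20,-43,0,0,0.3],[-40,-86,0,0,0.3],[-60,-130,0,0,0.3],[-78,-173,0,0,0.3],[-78,-173,0,0,0.3],[-78,-173,0,0,0.3],[-78,-173,0,0,0.3]]'; python3 go.py 484.9 -347.2 125 54.5
```

```text
clock: 4.25
tcp_pos: [0.4839, -0.3457, 0.1702]
orientation: [-0.001, 0.307, 0.952, 0.001]
wrist_force: [-0.2, 0.4, -0.5]
finger_gap: 0.043
grip_force: 25.7
t 4.25 tcp [ 483.9 -345.7  170.2] psi 144.2 tilt [ 2.8e-03  7.0e-04 -1.0e+00] d [-1.8 -0.7 45.2] turn -0.005 F [-0.2  0.4 -0.5] gap 43.0 grip 25.7
```

```bash
python3 -m handwheel '[[-1,-1,20,0,0.3],[-1,-1,42,0,0.3],[-1,-1,42,0,0.3],[-1,-1,42,0,0.3]]'; python3 go.py 484.9 -347.2 68 54.5; python3 tilt.py 60 | sed -n '5,20p'
python3 - <<'E'
from workcell import imaging
import cv2
T=imaging.read_camera("top");S=imaging.read_camera("side")
cv2.imwrite("pics/s2.png",cv2.hconcat([cv2.resize(T["color"][190:270,410:490],(400,400)),cv2.resize(S["color"][110:190,330:410],(400,400))]))
E
```

```text
clock: 4.65
tcp_pos: [0.4847, -0.3467, 0.1293]
orientation: [-0.001, 0.306, 0.952, 0.0]
wrist_force: [0.6, -0.2, -1.0]
finger_gap: 0.0435
grip_force: 25.7
t 4.65 tcp [ 484.7 -346.7  129.3] psi 144.3 tilt [ 1.6e-03  3.0e-04 -1.0e+00] d [-0.5 -0.3 61.3] turn -0.003 F [ 0.6 -0.2 -1. ] gap 43.5 grip 25.7
128 366 379 372.8 upright 373.0 z 0.054
129 368 379 373.5 upright 372.9 z 0.05
130 369 378 373.5 upright 372.8 z 0.046
131 369 378 373.5 upright 372.6 z 0.042
132 369 377 373.0 upright 372.5 z 0.038
133 369 377 373.0 upright 372.4 z 0.034
134 369 377 373.0 upright 372.3 z 0.03
135 369 376 372.5 upright 372.2 z 0.026
136 369 376 372.5 upright 372.0 z 0.022
137 369 376 372.5 upright 371.9 z 0.018
138 369 376 372.5 upright 371.8 z 0.014
139 369 375 372.0 upright 371.7 z 0.01
140 370 375 372.5 upright 371.6 z 0.006
141 368 375 371.5 upright 371.5 z 0.002
142 366 377 371.5 upright 371.3 z -0.002
143 366 388 376.9 upright 371.2 z -0.006
```

View pics/s2.png

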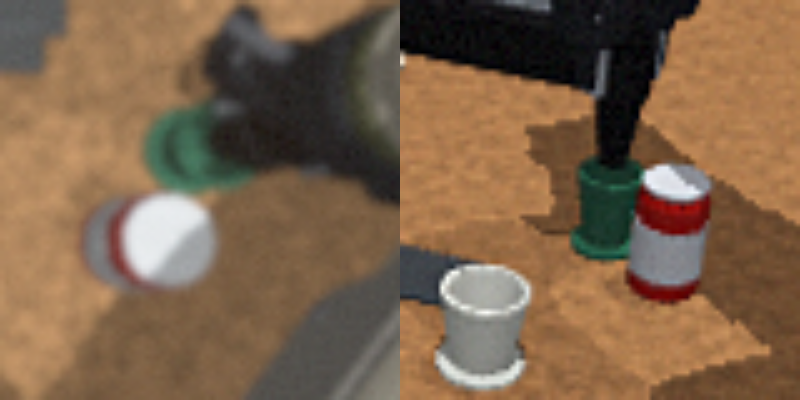

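```bash
python3 -m handwheel '[[0,0,10,0,0.3],[0,0,20,0,0.3],[0,0,30,0,0.3],[0,0,38,0,0.3],[0,0,45,0,0.3],[0,0,45,0,0.3]]'; python3 go.py 484.9 -347.2 68 54.5
```

```text
clock: 5.4
tcp_pos: [0.4839, -0.3478, 0.0829]
orientation: [-0.001, 0.307, 0.952, 0.001]
wrist_force: [-0.1, -0.1, -0.5]
finger_gap: 0.043
grip_force: 25.7
t 5.4 tcp [ 483.9 -347.8   82.9] psi 144.2 tilt [ 2.4e-03  3.0e-04 -1.0e+00] d [-0.5  1.  14.9] turn -0.005 F [-0.1 -0.1 -0.5] gap 43.0 grip 25.7
```

```bash
python3 -m handwheel '[[0,0,4,0,0.3],[0,0,8,0,0.3],[0,0,11,0,0.3],[0,0,11,0,0.3]]'; python3 go.py 484.9 -347.2 68 54.5
```

```text
clock: 5.8
tcp_pos: [0.4845, -0.3482, 0.073]
orientation: [-0.0, 0.307, 0.952, 0.0]
wrist_force: [-1.1, 1.0, -0.9]
finger_gap: 0.0429
grip_force: 25.7
t 5.8 tcp [ 484.5 -348.2   73. ] psi 144.2 tilt [ 5.e-04  0.e+00 -1.e+00] d [0.3 1.1 5. ] turn -0.005 F [-1.1  1.  -0.9] gap 42.9 grip 25.7
```

```bash
python3 -m handwheel '[[0,0,1.5,0,0.3],[0,0,3,0,0.3],[0,0,3,0,0.3],[0,0,3,0,0.3]]'; python3 go.py 484.9 -347.2 68 54.5; python3 -m handwheel '[[0,0,1,0,0.3],[0,0,2,0,0.3],[0,0,2,0,0.3],[0,0,2,0,0.3]]';python3 go.py 484.9 -347.2 68 54.5
```

```text
clock: 6.2
tcp_pos: [0.4847, -0.3485, 0.0705]
orientation: [0.0, 0.307, 0.952, -0.0]
wrist_force: [0.1, -0.3, -0.2]
finger_gap: 0.0428
grip_force: 25.7
t 6.2 tcp [ 484.7 -348.5   70.5] psi 144.2 tilt [-1.e-04 -1.e-04 -1.e+00] d [0.6 1.1 2.5] turn -0.005 F [ 0.1 -0.3 -0.2] gap 42.8 grip 25.7
clock: 6.6
tcp_pos: [0.4847, -0.3486, 0.0685]
orientation: [0.0, 0.307, 0.952, -0.0]
wrist_force: [0.1, -0.9, -0.6]
finger_gap: 0.0428
grip_force: 25.8
t 6.6 tcp [ 484.7 -348.6   68.5] psi 144.2 tilt [-3.e-04 -2.e-04 -1.e+00] d [0.7 1.2 0.5] turn -0.005 F [ 0.1 -0.9 -0.6] gap 42.8 grip 25.8
```

```bash
for i in 1; do python3 -m handwheel '[[0.5,1,0.5,0,0.3],[0.5,1,1,0,0.3],[0.5,1,1,0,0.3]]'|sed -n '2p;4p'; done; python3 -m handwheel '[[0,0,0.5,0,0.3],[0,0,1,0,0.3],[0,0,1,0,0.3]]'|sed -n '2p;4p';  python3 go.py 484.9 -347.2 68 54.5
```

```text
tcp_pos: [0.4851, -0.3483, 0.0684]
wrist_force: [-2.5, -2.8, 4.9]
tcp_pos: [0.4854, -0.3485, 0.0682]
wrist_force: [-3.0, -2.7, 9.6]
t 7.2 tcp [ 485.4 -348.5   68.2] psi 144.2 tilt [-0.003  -0.0015 -1.    ] d [1.2 0.8 0.2] turn -0.006 F [-3.  -2.7  9.6] gap 43.1 grip 26.5
```

```bash
python3 -m handwheel '[[0,0,-1.5,0,0.3],[0,0,-1.5,0,0.6],[0,0,-1.5,0,0.8],[0,0,-1.5,0,0.8],[0,0,-1.5,0,0.8]]'|sed -n '2p;4,5p';python3 -m handwheel '[[0,0,-10,0,0.8],[0,0,-40,0,0.8],[0,0,-80,0,0.8],[0,0,-110,0,0.8]]'; python3 go.py 509 145.5 180 80.7
```

```text
tcp_pos: [0.4848, -0.3469, 0.0675]
wrist_force: [-0.0, 0.2, 0.3]
finger_gap: 0.0686
clock: 8.1
tcp_pos: [0.4852, -0.3475, 0.1808]
orientation: [0.001, 0.307, 0.952, -0.0]
wrist_force: [0.7, 0.0, -0.0]
finger_gap: 0.0685
grip_force: 0.0
t 8.1 tcp [ 485.2 -347.5  180.8] psi 144.2 tilt [-1.8e-03 -2.0e-04 -1.0e+00] d [2.691e+02 4.138e+02 2.000e-01] turn -0.462 F [ 0.7  0.  -0. ] gap 68.5 grip 0.0
```

```bash
python3 -m handwheel '[[27,41,0,-0.05,1],[54,82,0,-0.1,1],[80,123,0,-0.15,1],[107,164,0,-0.2,1],[134,205,0,-0.25,1],[161,246,0,-0.3,1],[188,287,0,-0.35,1],[188,287,0,-0.35,1]]'|sed -n '2p';python3 go.py 509 145.5 180 80.7;  python3 - <<'E'
from workcell import imaging
from m import *
T=imaging.read_camera("top");S=imaging.read_camera("side")
H["small_pot"]=(96,82)
meas(T,S,[("small_pot",(452,216)),("small_cp",(451,219)),("mid_cp",(386,205)),("tin",(441,238)),("large_cp",(274,205)),("mid_pot",(274,204))])
cv2.imwrite("pics/s3.png",cv2.hconcat([cv2.resize(T["color"][180:260,400:480],(400,400)),cv2.resize(S["color"][110:190,330:410],(400,400))]))
E
```

```text
tcp_pos: [0.4997, 0.0008, 0.1788]
t 8.9 tcp [499.7   0.8 178.8] psi 164.8 tilt [-1.0e-04  1.7e-03 -1.0e+00] d [ 29.1 142.1  -1. ] turn -0.104 F [ 0.3 -0.6 -0.3] gap 85.4 grip 0.0
small_pot [ 483.2 -345.6] 46.9 124 | side (array([ 479.8, -335.9]), np.float64(55.7), np.int32(80))
small_cp [ 484.9 -350.4] 56.9 294 | side (array([ 457.4, -340.9]), np.float64(129.1), np.int32(407))
mid_cp [ 520.7 -161.9] 60.7 156 | side (array([ 516.5, -153.6]), np.float64(69.7), np.int32(125))
tin [ 429.4 -308.5] 50.0 272 | side (array([ 427.1, -301.6]), np.float64(54.0), np.int32(89))
large_cp [512.1 154.8] 63.1 274 | side (array([511.8, 140.4]), np.float64(89.0), np.int32(528))
mid_pot [509.4 148.6] 52.1 92 | side (array([505.4, 152.7]), np.float64(61.5), np.int32(179))
```

View pics/s3.png

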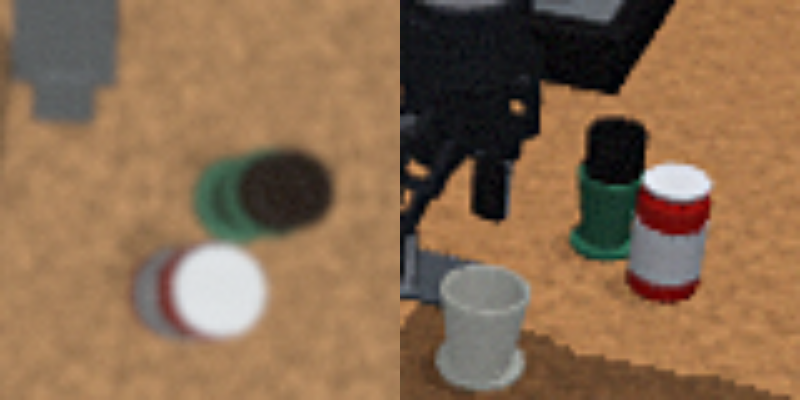

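```bash
python3 -m handwheel '[[10,47,0,-0.05,1],[20,94,0,-0.1,1],[29,141,0,-0.104,1],[29,141,0,-0.104,1],[29,141,0,-0.104,1],[29,141,0,-0.104,1]]'|sed -n '2p';python3 go.py 509 145.5 66 80.7
```

```text
tcp_pos: [0.5109, 0.1372, 0.1779]
t 9.6 tcp [510.9 137.2 177.9] psi 170.1 tilt [ 1.e-04 -7.e-04 -1.e+00] d [  3.3   7.9 111.9] turn -0.011 F [ 0.4 -1.   1. ] gap 85.8 grip 0.0
```

```bash
python3 -m handwheel '[[3,8,0,-0.01,1],[3,8,0,-0.01,1],[3,8,0,-0.01,1],[3,8,40,-0.01,1],[3,8,80,-0.01,1],[3,8,80,-0.01,1]]'|sed -n '2p';python3 go.py 509 145.5 64 80.7
```

```text
tcp_pos: [0.5048, 0.1464, 0.0933]
t 10.2 tcp [504.8 146.4  93.3] psi 170.8 tilt [ 0.0092 -0.003  -1.    ] d [-4.6 -0.1 29.2] turn 0.001 F [-1.  -0.5 -0.2] gap 85.6 grip 0.0
```

```bash
python3 -m handwheel '[[0,0,0,0,1],[0,0,0,0,1],[0,0,0,0,1]]'|sed -n '2p';python3 go.py 509 145.5 64 80.7
```

```text
tcp_pos: [0.5108, 0.1476, 0.1001]
t 10.5 tcp [510.8 147.6 100.1] psi 170.8 tilt [-0.0037  0.001  -1.    ] d [ 1.5 -2.4 36.1] turn 0.001 F [ 0.3  0.2 -0.8] gap 85.2 grip 0.0
```

```bash
python3 -m handwheel '[[0,-1,12,0,1],[0,-2,24,0,1],[0,-2,34,0,1],[0,-2,34,0,1],[0,-2,34,0,0.7],[0,-2,34,0,0.5],[0,-2,34,0,0.4],[0,-2,34,0,0.4]]' 25|sed -n '2p';python3 go.py 509 145.5 64 80.7;python3 -m handwheel '[[0,0,0,0,0.4],[0,0,0,0,0.4]]'; python3 go.py 509 145.5 64 80.7
```

```text
tcp_pos: [0.5092, 0.1455, 0.0644]
t 11.3 tcp [509.2 145.5  64.4] psi 170.8 tilt [-1.1e-03  2.0e-04 -1.0e+00] d [ 0.2 -0.   0.4] turn 0.002 F [-0.  -0.9  0.4] gap 52.6 grip 26.4
clock: 11.5
tcp_pos: [0.5092, 0.1455, 0.0643]
orientation: [0.001, 0.08, 0.997, 0.0]
wrist_force: [-0.3, -0.9, 2.4]
finger_gap: 0.0528
grip_force: 26.5
t 11.5 tcp [509.2 145.5  64.3] psi 170.8 tilt [-1.e-03  2.e-04 -1.e+00] d [0.2 0.  0.3] turn 0.001 F [-0.3 -0.9  2.4] gap 52.8 grip 26.5
```

Gripped centrally. Lift straight up and go to the middle cachepot.

```bash
python3 -m handwheel '[[0,0,-10,0,0.4],[0,0,-30,0,0.4],[0,0,-55,0,0.4],[0,0,-80,0,0.4],[0,0,-100,0,0.4],[0,0,-105,0,0.4],[0,0,-105,0,0.4],[0,0,-105,0,0.4]]'|sed -n '2p'; python3 tilt.py 56 | awk 'NR%2==0'
python3 - <<'E'
from workcell import imaging
from m import *
T=imaging.read_camera("top")
S=imaging.read_camera("side"); meas(T,S,[("large_cp",(274,205)),("mid_cp",(386,205)),("shaker",(278,176))])
E
python3 go.py 520.7 -161.9 169 80.7
```

```text
tcp_pos: [0.508, 0.1454, 0.168]
191 315 326 320.0 upright 316.1 z 0.07
193 321 326 323.8 upright 316.1 z 0.063
195 315 326 321.3 upright 316.1 z 0.056
197 314 325 319.5 upright 316.0 z 0.05
199 306 324 316.7 upright 316.0 z 0.043
201 308 324 316.0 upright 315.9 z 0.036
203 309 323 316.0 upright 315.9 z 0.03
205 309 323 316.0 upright 315.9 z 0.023
207 310 322 316.0 upright 315.8 z 0.017
209 310 322 316.0 upright 315.8 z 0.01
211 290 321 307.1 upright 315.8 z 0.003
213 290 321 307.1 upright 315.7 z -0.003
215 290 318 303.4 upright 315.7 z -0.01
217 290 295 292.5 upright 315.6 z -0.017
219 291 291 291.0 upright 315.6 z -0.023
large_cp [489.9 143.3] 39.2 60 | side (array([507.8, 152.1]), np.float64(77.8), np.int32(232))
mid_cp [ 520.7 -161.9] 60.7 157 | side (array([ 516.6, -153.5]), np.float64(69.9), np.int32(127))
shaker [583.8 133.8] 49.9 256 | side (array([579.8, 142.3]), np.float64(56.3), np.int32(199))
t 12.45 tcp [507.8 145.3 167.6] psi 170.8 tilt [ 2.3e-03 -8.0e-04 -1.0e+00] d [ -61.9 -301.2   -1.3] turn 0.001 F [-0.2  0.2 -0.6] gap 52.5 grip 26.4
```

```bash
python3 -m handwheel '[[-6,-30,0,0,0.4],[-14,-70,0,0,0.4],[-23,-112,0,0,0.4],[-32,-155,0,0,0.4],[-41,-198,0,0,0.4],[-49,-240,0,0,0.4],[-57,-275,0,0,0.4],[-62,-300,0,0,0.4]]'|sed -n '2p'; python3 -m handwheel '[[0,0,0,0,0.4],[0,0,0,0,0.4],[0,0,0,0,0.4],[0,0,0,0,0.4]]'|sed -n '2p'; python3 go.py 520.7 -161.9 122 80.7
```

```text
tcp_pos: [0.5214, -0.163, 0.168]
tcp_pos: [0.5217, -0.1594, 0.1687]
t 13.65 tcp [ 521.7 -159.4  168.7] psi 170.9 tilt [ 6.e-04  3.e-04 -1.e+00] d [ 0.6 -2.6 46.7] turn 0.003 F [-1.  -0.  -0.5] gap 52.6 grip 26.6
```

```bash
python3 -m handwheel '[[0.5,-2,12,0,0.4],[0.5,-2,28,0,0.4],[0.5,-2,42,0,0.4],[0.5,-2,47,0,0.4],[0.5,-2,47,0,0.4],[0.5,-2,47,0,0.4]]'|sed -n '2p;4p'; python3 go.py 520.7 -161.9 64.3 80.7; python3 tilt.py 56 | awk 'NR%3==0'
```

```text
tcp_pos: [0.5212, -0.1624, 0.1221]
wrist_force: [-0.6, 0.3, -0.7]
t 14.25 tcp [ 521.2 -162.4  122.1] psi 170.8 tilt [-3.e-04 -2.e-04 -1.e+00] d [ 0.6  0.4 57.8] turn 0.002 F [-0.6  0.3 -0.7] gap 52.5 grip 26.6
149 350 355 352.8 upright 347.4 z 0.065
152 341 355 350.0 upright 347.1 z 0.054
155 341 353 347.0 upright 346.9 z 0.042
158 341 353 347.0 upright 346.7 z 0.03
161 342 352 347.0 upright 346.4 z 0.019
164 340 352 346.0 upright 346.2 z 0.007
167 338 355 346.5 upright 346.0 z -0.004
170 338 355 347.3 upright 345.8 z -0.016
173 339 354 346.5 upright 345.5 z -0.027
```

```bash
python3 -m handwheel '[[0,0,12,0,0.4],[0,0,24,0,0.4],[0,0,35,0,0.4],[0,0,45,0,0.4],[0,0,50,0,0.4],[0,0,53,0,0.4],[0,0,53,0,0.4]]'|sed -n '2p;4p'; python3 go.py 520.7 -161.9 64.3 80.7
```

```text
tcp_pos: [0.5208, -0.1625, 0.0685]
wrist_force: [0.3, 0.6, -0.2]
t 15.0 tcp [ 520.8 -162.5   68.5] psi 170.8 tilt [ 7.e-04  0.e+00 -1.e+00] d [0.2 0.6 4.2] turn 0.001 F [ 0.3  0.6 -0.2] gap 52.8 grip 26.6
```

```bash
python3 -m handwheel '[[0,0,1.5,0,0.4],[0,0,3,0,0.4],[0,0,3,0,0.4]]'|sed -n '2p;4p'; python3 -m handwheel '[[0,0,0.5,0,0.4],[0,0,1,0,0.4],[0,0,1,0,0.4]]'|sed -n '2p;4p'; python3 -m handwheel '[[0,0,0.5,0,0.4],[0,0,1,0,0.4],[0,0,1,0,0.4]]'|sed -n '2p;4p'; python3 go.py 520.7 -161.9 64.3 80.7
```

```text
tcp_pos: [0.5212, -0.1629, 0.0662]
wrist_force: [0.5, -1.1, -1.0]
tcp_pos: [0.5212, -0.1627, 0.065]
wrist_force: [-1.4, -1.2, 0.9]
tcp_pos: [0.5213, -0.1627, 0.0645]
wrist_force: [-1.9, -1.7, 4.7]
t 15.9 tcp [ 521.3 -162.7   64.5] psi 170.8 tilt [-7.e-04 -4.e-04 -1.e+00] d [0.7 0.7 0.2] turn 0.001 F [-1.9 -1.7  4.7] gap 52.4 grip 26.8
```

```bash
python3 -m handwheel '[[0,0,-0.7,0,0.5],[0,0,-0.7,0,0.7],[0,0,-0.7,0,0.9],[0,0,-0.7,0,0.9],[0,0,-0.7,0,0.9]]'|sed -n '2p;4,5p';python3 -m handwheel '[[0,0,-10,0,0.9],[0,0,-40,0,0.9],[0,0,-80,0,0.9],[0,0,-115,0,0.9]]'|sed -n '2p'; python3 go.py 511.8 147 178 103
```

```text
tcp_pos: [0.5211, -0.1623, 0.0644]
wrist_force: [0.5, -0.2, -0.3]
finger_gap: 0.0766
tcp_pos: [0.521, -0.1625, 0.1819]
t 16.8 tcp [ 521.  -162.5  181.9] psi 170.8 tilt [-6.e-04 -1.e-04 -1.e+00] d [ 58.7 304.    3.8] turn -0.388 F [ 1.  -0.3  0.3] gap 76.8 grip 0.0
```

```bash
cat > look.py <<'E'
from workcell import imaging
from m import *
T=imaging.read_camera("top");S=imaging.read_camera("side")
meas(T,S,[("large_cp",(274,205)),("large_pot",(192,227)),("mid_cp",(386,205)),("jar",(183,205)),("spool",(207,249)),("shaker",(278,176)),("tin",(441,238)),("small_cp",(451,219))])
for n,uv in(("mid_pot",(386,203)),("small_pot",(454,217))): 
    a=top(T,np.array(uv,float),.082,.104,.096); print(n,a)
cv2.imwrite("pics/T.png",T["color"])
E
python3 look.py; python3 go.py 441 354 180 125
```

```text
large_cp [511.8 147. ] 72.8 195 | side (array([507.8, 152.5]), np.float64(78.3), np.int32(230))
large_pot [440.9 354.3] 68.7 186 | side (array([438.3, 360.7]), np.float64(72.1), np.int32(301))
mid_cp [ 517.8 -145.3] 34.9 87 | side (array([ 523.7, -176.4]), np.float64(89.9), np.int32(312))
jar [500.  396.3] 52.1 291 | side (array([497.4, 400.3]), np.float64(53.6), np.int32(369))
spool [382.2 314.3] 57.1 363 | side (array([380.9, 316.9]), np.float64(59.1), np.int32(406))
shaker [582.9 134.8] 51.6 275 | side (array([580. , 143.1]), np.float64(56.9), np.int32(202))
tin None
small_cp None
mid_pot (array([ 515.09411976, -142.00910845]), np.float64(25.36985814086241), np.int32(40))
small_pot None
t 16.9 tcp [ 524.1 -163.9  185.9] psi 170.8 tilt [-0.0099 -0.0029 -0.9999] d [165.  497.9   2.8] turn -0.772 F [ 1.2  0.3 -1.1] gap 77.1 grip 0.0
```

```bash
python3 -m handwheel '[[12,37,0,-0.06,1],[27,82,0,-0.13,1],[42,128,0,-0.2,1],[57,173,0,-0.28,1],[72,218,0,-0.35,1],[87,264,0,-0.42,1],[102,309,0,-0.5,1],[117,354,0,-0.55,1]]'|sed -n '2p'; python3 go.py 441 354.2 180 125
```

```text
tcp_pos: [0.4614, 0.2075, 0.1797]
t 17.7 tcp [461.4 207.5 179.7] psi -157.5 tilt [-2.e-04 -0.e+00 -1.e+00] d [-37.2 143.4  -0.3] turn -0.219 F [ 1.   0.2 -0.6] gap 85.4 grip 0.0
```

```bash
python3 -m handwheel '[[-9,36,0,-0.06,1],[-20,77,0,-0.12,1],[-29,113,0,-0.18,1],[-37,143,0,-0.22,1],[-37,143,0,-0.22,1],[-37,143,0,-0.22,1],[-37,143,0,-0.22,1],[-37,143,0,-0.22,1]]'|sed -n '2p'; python3 go.py 441 354.2 110 125; python3 look.py
```

```text
tcp_pos: [0.4424, 0.3508, 0.1796]
t 18.5 tcp [442.4 350.8 179.6] psi -145.2 tilt [ 4.e-04 -2.e-04 -1.e+00] d [-0.8  3.6 69.6] turn -0.003 F [-0.2 -0.6  0.2] gap 85.0 grip 0.0
large_cp [511.8 147. ] 72.8 197 | side (array([485.8, 137.3]), np.float64(32.7), np.int32(50))
large_pot [439.7 353.7] 67.4 161 | side (array([438.6, 360.5]), np.float64(72.0), np.int32(306))
mid_cp [ 522.5 -163.4] 63.1 279 | side (array([ 523.4, -176.9]), np.float64(91.1), np.int32(309))
jar [509.4 404.4] 34.0 111 | side (array([497.3, 400.1]), np.float64(53.2), np.int32(364))
spool [382.2 314.3] 57.1 362 | side (array([380.8, 317. ]), np.float64(59.3), np.int32(411))
shaker [583.1 135. ] 51.2 269 | side (array([586.8, 149.9]), np.float64(40.9), np.int32(88))
tin [ 429.4 -308.6] 50.1 275 | side (array([ 427.5, -302.5]), np.float64(53.1), np.int32(88))
small_cp [ 484.9 -350.4] 56.9 292 | side (array([ 457.8, -342. ]), np.float64(128.1), np.int32(405))
mid_pot (array([ 520.82144493, -160.65810114]), np.float64(55.85531483073668), np.int32(125))
small_pot (array([ 482.7333379 , -345.54112316]), np.float64(47.041357953328124), np.int32(127))
```

```bash
python3 -m handwheel '[[-1,3,15,0,1],[-1,3,35,0,1],[-1,3,55,0,1],[-1,3,65,0,1],[-1,3,68,0,1],[-1,3,68,0,1],[-1,3,68,0,1]]'|sed -n '2p'; python3 go.py 441 354.2 52 125
```

```text
tcp_pos: [0.442, 0.3552, 0.1125]
t 19.3 tcp [442.  355.2 112.5] psi -145.1 tilt [-1.5e-03 -2.0e-04 -1.0e+00] d [ 1.5 -0.3 60.5] turn -0.002 F [-0.6  0.3 -0.3] gap 85.1 grip 0.0
```

```bash
python3 -m handwheel '[[1,0,12,0,1],[1,0,27,0,1],[1,0,42,0,1],[1,0,54,0,1],[1,0,60,0,1],[1,0,60,0,1],[1,0,60,0,1]]'|sed -n '2p;4p'; python3 go.py 441 354.2 52 125;  python3 -m handwheel '[[0,0,0,0,0.8],[0,0,0,0,0.65],[0,0,0,0,0.6],[0,0,0,0,0.6],[0,0,0,0,0.6]]' 25;python3 go.py 441 354.2 52 125
```

```text
tcp_pos: [0.4407, 0.3546, 0.0518]
wrist_force: [0.3, 0.6, 0.7]
t 20.0 tcp [440.7 354.6  51.8] psi -145.1 tilt [-4.e-04 -1.e-04 -1.e+00] d [ 0.  -0.5 -0.2] turn -0.002 F [0.3 0.6 0.7] gap 85.6 grip 0.0
clock: 20.5
tcp_pos: [0.4413, 0.355, 0.0526]
orientation: [0.001, -0.3, 0.954, 0.0]
wrist_force: [-0.6, 0.8, 6.4]
finger_gap: 0.0665
grip_force: 28.5
t 20.5 tcp [441.3 355.   52.6] psi -145.1 tilt [-2.2e-03 -2.0e-04 -1.0e+00] d [ 0.7 -0.5  0.6] turn -0.002 F [-0.6  0.8  6.4] gap 66.5 grip 28.5
```

```bash
python3 -m handwheel '[[0,0,-8,0,0.6],[0,0,-25,0,0.6],[0,0,-50,0,0.6],[0,0,-78,0,0.6],[0,0,-100,0,0.6],[0,0,-112,0,0.6],[0,0,-112,0,0.6],[0,0,-112,0,0.6]]'|sed -n '2p;5p'; python3 go.py 511.8 147 164 80.7; python3 tilt.py 52.6|awk 'NR%3==0'
```

```text
tcp_pos: [0.4401, 0.3542, 0.1628]
finger_gap: 0.0667
t 21.3 tcp [440.1 354.2 162.8] psi -145.1 tilt [ 0.0011 -0.     -1.    ] d [  59.7 -210.9   -1.2] turn 0.771 F [ 0.9  0.  -1.6] gap 66.7 grip 28.3
257 294 325 304.6 upright 309.4 z 0.065
260 294 324 301.2 upright 309.4 z 0.055
263 295 324 301.3 upright 309.4 z 0.046
266 297 322 307.2 upright 309.4 z 0.036
269 298 321 306.5 upright 309.4 z 0.027
272 299 320 307.0 upright 309.4 z 0.017
275 300 319 309.8 upright 309.3 z 0.007
278 301 318 309.5 upright 309.3 z -0.002
281 302 332 311.8 upright 309.3 z -0.012
284 284 333 316.4 upright 309.3 z -0.021
```

```bash
python3 -m handwheel '[[5,-18,0,0.08,0.6],[15,-50,0,0.18,0.6],[24,-85,0,0.3,0.6],[34,-120,0,0.42,0.6],[44,-155,0,0.54,0.6],[53,-185,0,0.66,0.6],[59,-205,0,0.74,0.6],[60,-211,0,0.77,0.6]]'|sed -n '2p;5p';  python3 -m handwheel '[[0,0,0,0,0.6],[0,0,0,0,0.6],[0,0,0,0,0.6],[0,0,0,0,0.6]]'|sed -n '2p'; python3 go.py 511.8 147 118 80.7
```

```text
tcp_pos: [0.5117, 0.1449, 0.162]
finger_gap: 0.0664
tcp_pos: [0.5116, 0.148, 0.1635]
t 22.55 tcp [511.6 148.  163.5] psi 170.9 tilt [ 3.e-04 -0.e+00 -1.e+00] d [-0.3 -1.  45.5] turn 0.004 F [ 0.   0.3 -1.1] gap 66.6 grip 28.3
```

```bash
python3 -m handwheel '[[0,-0.7,12,0,0.6],[0,-0.7,28,0,0.6],[0,-0.7,40,0,0.6],[0,-0.7,44,0,0.6],[0,-0.7,44,0,0.6],[0,-0.7,44,0,0.6]]'|sed -n '2p;4p'; python3 go.py 511.8 147 60.6 80.7; python3 tilt.py 52.6|awk 'NR%3==0'
```

```text
tcp_pos: [0.5121, 0.1464, 0.1198]
wrist_force: [0.6, -0.4, -0.8]
t 23.15 tcp [512.1 146.4 119.8] psi 170.8 tilt [-3.e-04  0.e+00 -1.e+00] d [ 0.4  0.5 59.2] turn 0.002 F [ 0.6 -0.4 -0.8] gap 66.5 grip 28.3
206 288 326 304.9 upright 314.1 z 0.064
209 288 326 302.3 upright 314.0 z 0.053
212 288 325 305.5 upright 314.0 z 0.043
215 288 323 305.4 upright 313.9 z 0.032
218 288 323 305.7 upright 313.9 z 0.022
221 288 325 306.9 upright 313.8 z 0.011
224 288 327 307.9 upright 313.8 z 0.001
227 288 327 308.1 upright 313.7 z -0.01
230 288 326 301.9 upright 313.7 z -0.02
```

```bash
python3 -m handwheel '[[0,0.4,12,0,0.6],[0,0.4,24,0,0.6],[0,0.4,36,0,0.6],[0,0.4,46,0,0.6],[0,0.4,52,0,0.6],[0,0.4,54,0,0.6],[0,0.4,54,0,0.6]]'|sed -n '2p;4p'; python3 go.py 511.8 147 60.6 80.7
```

```text
tcp_pos: [0.5118, 0.1467, 0.0652]
wrist_force: [-0.4, 0.2, -1.5]
t 23.9 tcp [511.8 146.7  65.2] psi 170.8 tilt [ 5.e-04 -3.e-04 -1.e+00] d [0.1 0.3 4.6] turn 0.001 F [-0.4  0.2 -1.5] gap 66.5 grip 28.3
```

```bash
python3 -m handwheel '[[0,0,1.5,0,0.6],[0,0,3,0,0.6],[0,0,3,0,0.6]]'|sed -n '2p;4p'; python3 -m handwheel '[[0,0,0.5,0,0.6],[0,0,1,0,0.6],[0,0,1,0,0.6]]'|sed -n '2p;4p'; python3 -m handwheel '[[0,0,0.5,0,0.6],[0,0,1,0,0.6],[0,0,1,0,0.6]]'|sed -n '2p;4p'; python3 go.py 511.8 147 60.6 80.7
```

```text
tcp_pos: [0.5121, 0.1464, 0.0628]
wrist_force: [-0.6, -1.9, -0.8]
tcp_pos: [0.5121, 0.1465, 0.0617]
wrist_force: [-0.9, -3.7, 1.1]
tcp_pos: [0.5121, 0.1467, 0.0606]
wrist_force: [-0.3, -2.9, 2.5]
t 24.8 tcp [512.1 146.7  60.6] psi 170.8 tilt [-3.e-04 -2.e-04 -1.e+00] d [0.3 0.2 0. ] turn 0.001 F [-0.3 -2.9  2.5] gap 66.7 grip 28.5
```

```bash
python3 -m handwheel '[[0,-0.5,0,0,0.6],[0,-0.8,0.5,0,0.6],[0,-0.8,1,0,0.6],[0,-0.8,1,0,0.6]]'|sed -n '2p;4p'; python3 go.py 511.8 147 60.6 80.7
```

```text
tcp_pos: [0.5123, 0.1466, 0.0606]
wrist_force: [-3.0, -0.9, 9.0]
t 25.2 tcp [512.3 146.6  60.6] psi 170.8 tilt [-0.0012  0.0012 -1.    ] d [0.6 0.4 0. ] turn 0.002 F [-3.  -0.9  9. ] gap 66.5 grip 29.0
```

Firm floor contact at 60.6 as predicted; relieve, release, retreat.

```bash
python3 -m handwheel '[[0,0,-1.2,0,0.6],[0,0,-1.2,0,0.85],[0,0,-1.2,0,1],[0,0,-1.2,0,1],[0,0,-1.2,0,1],[0,0,-1.2,0,1]]'|sed -n '2p;4,5p';python3 -m handwheel '[[0,0,-6,0,1],[0,0,-18,0,1],[0,0,-45,0,1],[0,0,-80,0,1],[0,0,-120,0,1],[0,0,-120,0,1]]'|sed -n '2p'; python3 go.py 470 -40 185 80.7
```

```text
tcp_pos: [0.5118, 0.146, 0.0606]
wrist_force: [-0.6, 0.0, -0.3]
finger_gap: 0.0854
tcp_pos: [0.5155, 0.1465, 0.1878]
t 26.4 tcp [515.5 146.5 187.8] psi 170.8 tilt [-0.0108  0.0032 -0.9999] d [  15.1 -191.4    2. ] turn 0.002 F [0.6 0.8 0.1] gap 85.3 grip 0.0
```

```bash
python3 -m handwheel '[[4,-40,0,0,1],[8,-85,0,0,1],[12,-130,0,0,1],[15,-170,0,0,1],[15,-191,0,0,1],[15,-191,0,0,1],[15,-191,0,0,1]]'|sed -n '2p'; sed -i 's/pics\/T.png/pics\/end.png/;s/("mid_pot",(386,203))/("mid_pot",(386,203)),("large_pot",(274,204))/' look.py; echo 'cv2.imwrite("pics/end.png",cv2.vconcat([cv2.resize(T["color"][160:260,160:480],(800,250)),cv2.resize(S["color"][120:340,200:460],(413,350))if 0 else cv2.copyMakeBorder(cv2.resize(S["color"][120:340,200:460],(413,350)),0,0,0,387,0)]))' >>look.py; python3 look.py
```

```text
tcp_pos: [0.4665, -0.0403, 0.1813]
large_cp [513.3 149.3] 75.9 352 | side (array([533.7, 132.8]), np.float64(116.8), np.int32(824))
large_pot [395.1 315. ] 37.7 159 | side (array([379.3, 323. ]), np.float64(58.8), np.int32(393))
mid_cp None
jar [500.  396.3] 52.1 289 | side (array([497.3, 400.3]), np.float64(53.8), np.int32(367))
spool [382.2 314.4] 57.0 362 | side (array([380.8, 316.9]), np.float64(59.1), np.int32(407))
shaker [583.1 135.1] 51.1 270 | side (array([580., 142.]), np.float64(55.7), np.int32(200))
tin [ 429.5 -308. ] 50.9 280 | side (array([ 427. , -302.4]), np.float64(53.7), np.int32(89))
small_cp [ 484.9 -350.5] 56.8 290 | side (array([ 456.9, -340.8]), np.float64(128.2), np.int32(403))
mid_pot None
large_pot (array([511.92533901, 147.5883238 ]), np.float64(67.94769505432396), np.int32(154))
small_pot (array([ 482.86549683, -345.24210348]), np.float64(47.228401863918556), np.int32(126))
```

View pics/end.png

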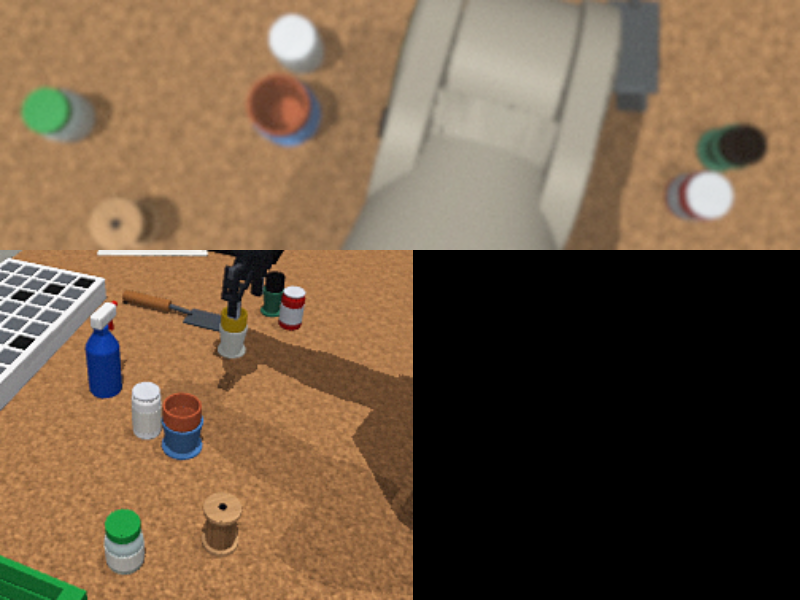

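The final view shows the orange pot in the blue cachepot (about 283,108), the black pot in the green one (about 735,148) and the yellow pot in the white one (side view, about 233,330). The bystanders still in view have not moved.

```bash
python3 -c "
from workcell import workorder; print(workorder.hand_in())"
```

```text
the job is handed in; nothing more can be done
None
```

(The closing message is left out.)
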